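# Release and slide off a snap-held filter cover

### The arm

A 7-joint arm with a two-finger parallel gripper is mounted at the origin on the work surface. World frame = base frame: x ahead of the robot, y to its left, z up, the work surface at z = 0. Lengths are in m, angles in rad, forces in N, time in s.
With the tool pointing down it reaches from about 0.425 to 0.95 m from the base axis. Payload 16.7 kg.
Tool frame: the origin (TCP) lies at the very end of the fingers, on their centre line; the grasp point (between the pads) lies 19 mm behind it; z points along the fingers, y is the direction in which the jaws open and shut (so a half turn about z gives the same grasp; the last joint's range is limited). The gripper opens to 94 mm and grips with 3 to 60 N. Pads are 16 mm wide; open, the fingers measure 119 mm over their backs; the gripper's body (75 mm by 177 mm) begins 78 mm behind the grasp point.
Start: joints at [-1.315, 0.426, 0.074, 1.606, -0.034, 1.111, -0.067], TCP at [0.266, 0.62, 0.205] pointing down, gripper open.
Joint ranges: [-2.85, 2.85], [-0.5, 2.14], [-1.23, 1.37], [0.21, 2.46], [-1.02, 4.16], [0.16, 2.05], [-2.73, 2.73]. Speed limits (rad/s): [1.89, 1.89, 2.39, 2.39, 3.01, 3.01, 3.01].

### API

Orientations are given as [roll, pitch, yaw] about the fixed x, y, z axes, in that order (R = Rz(yaw) Ry(pitch) Rx(roll)).
In Python, from rig import robot gives the robot as it stands. The module is installed in compiled form; this text tells all that it offers.
- The arm moves only by the tool arm_command, never from a script. Its argument "motion" is text: rows parted by semicolons, each of 7 numbers parted by spaces: the shift along the world's x, y, z in m, then the turn, a rotation vector about the world's x, y, z in units of 6 degrees (1.0 is 6 degrees), then the opening in per cent of the stroke, from 0 (shut) to 100 (fully open). In form: x y z rx ry rz grip; .... A call has 1 to 10 rows; each row is the pose to reach, as a shift and turn from the pose commanded when the call began; what a row does not reach only later rows make up. A row lasts 1/8 s, in which the tool goes at most 62.5 mm and 10.7 degrees, less where a joint would pass 70% of its speed; a pose out of reach is approached as far as the arm can. A call with a gripper value outside its range is refused whole. The fingers move at their own pace and stop on an object; "squeeze" is the grip in N (left out, the last holds). Time passes only in rows, so rows that repeat a pose let the fingers close. It gives the time, the measured TCP pose, the force and the opening at its end, in the units of the state.
- robot.get_obs(): the state, without advancing time (a new reading comes with each control period).
- robot.grab_frame(name): name is "side" or "top"; returns a dict with "image" (420x560x3 uint8, blue, green, red), "fx", "fy", "cx", "cy" (pixels), "rvec" (rotation vector, rad) and "tvec" (3), from world to camera coordinates, as OpenCV has them. Camera axes: x right, y down, z forward; pixel columns grow to the right and rows downward; lengths in m; the calibration is good to about 2 mm. A picture is of the moment at which its call begins. There is no depth.
- robot.job_done(): hands the job in, once; it reports no verdict.
The state is a dict: "clock": time; "qpos": joint angles; "qd": joint speeds; "joint_torque": joint torques, N m; "eef_pos": TCP position; "ee_rot": TCP orientation; "force": force on the tool from outside, world axes, zero at the start; "moment": the same for the moment, N m; "opening": opening from 0.0 (shut) to 1.0 (fully open).
Only numpy, scipy, OpenCV 4.12 (cv2) and the standard library are available. Lean on these libraries where they do the work, as an engineer would, in place of code of your own. Each camera call takes 0.05 s, during which the arm holds its last target. There are 200 camera calls.

### The job

Press the orange snap tab fully in so that it releases the green filter cover, then push the cover off its seat along the track until it rests against the red bumper of the black carriage block. Only push the cover, never lift or tip it, and leave the regulator, plug, gauge and spanner where they stand.

Things in the scene. Friction and masses are not known exactly. Their poses are not given: they have to be found in the camera images.
- track: Aluminium slide track fixed on the counter, 100 mm wide, deck (top face) 22 mm above the counter. Origin on the counter, on its centre line. y axis: along the track, the way the cover slides off; x across, z up. The deck spans y = -160 to 200 mm. Two guide rails along it, 8 mm high above the deck, leave a 70 mm gap. Seat centre y = -100 mm; tab centre y = -48 mm.
- tab (a joint): Orange snap tab standing out of the deck just in front of the cover: how far it is pressed straight down, in m. 0 = out (top 12 mm above the deck), 0.010 = fully in at its stop (top 2 mm above the deck). It resists with about 5 N and stays where it is pressed to (no return spring). It blocks the cover until 7.5 mm in; then the cover passes over it.
- tab_top (a point): Centre of the top face of the orange tab, moving with it. The face is 36 mm across the track by 40 mm along it; its edge is about 2 mm from the cover on its seat. Axes as the track's.
- cover_centre (a point): Centre of the loose green filter cover with black ribs on top: 66 mm wide, 60 mm long along the track (y), 32 mm high (point 16 mm above its underside), about 0.25 kg. It stands on the deck on two black side runners 4.5 mm high, with 2 mm play to each rail; nothing holds it down. Flat rear and front faces 30 mm from this point at -y and +y.
- stop_face (a point): Centre of the red bumper face of the black carriage block (90 mm wide, 32 mm high, steel clamp knob on top), clamped immovably across the track, its place varies. The face is 60 mm wide, 22 mm high, looks along -y of the track to the cover; the point is 16 mm above the deck. When the cover touches it, the cover's centre is 30 mm from this point.
- regulator: Loose polished brass regulator with a black knob, standing beside the track: 48 mm diameter, 74 mm over its two side ports, 70 mm high. Origin at the centre of its underside. Not to be disturbed.
- plug: Loose white nylon test plug with a black ring, 34 mm diameter, 44 mm high, standing beside the track. Origin at the centre of its underside. Not to be disturbed.
- gauge: Loose blue pressure gauge lying on its back, white dial up: 64 mm diameter, 34 mm high, with a brass stem 20 mm long. Origin at the centre of its underside. Not to be disturbed.
- spanner: Loose steel torque spanner with a black handle, lying along its own y axis, 214 mm long, 30 mm wide, 22 mm high. Origin under its middle. Not to be disturbed.
- port (a point): Centre of the seat, on the deck: a flush brass filter port, 42 mm in diameter, hidden under the cover at the start. Axes as the track's. Behind the seat, 33 to 39 mm from this point towards -y, a ledge 8 mm high above the deck keeps the cover from going backwards.

How it is judged:
By the outcome, as a careful person would: the job done as asked, in the order asked, and still so for the second after the job is handed in, with the robot touching nothing.
It also fails if it takes over 42 s, if anything falls off the work surface, if the arm or the gripper's body presses on something with over 40 N, if the wrist force passes 120 N, or if a joint passes its speed limit or range.

## Working session

There is one attempt and no reset: what is moved stays moved. The work goes in short steps, Python scripts to look and compute and a tool call to move; the robot and the scene stay as the last step left them, time stands still between calls to the robot, and variables do not carry over. Pictures are saved under pics/ and viewed, about 8 in all and at most 12, crops included, and the job is handed in when it is done.

Besides the shell and the picture viewer there is one more tool, called after "Call:" in YAML: its name, and indented under it one key for each argument. arm_command: Moves the arm, as the interface text tells. Its arguments: {"type":"object","properties":{"motion":{"type":"string"},"squeeze":{"type":"number"}},"required":["motion"]}

```bash
mkdir -p pics
cat > h.py <<'E'
import numpy as np,cv2
from rig import robot
def grab(n,save=None):
    f=robot.grab_frame(n)
    f['K']=np.array([[f['fx'],0,f['cx']],[0,f['fy'],f['cy']],[0,0,1]],float)
    f['R']=cv2.Rodrigues(np.array(f['rvec'],float))[0]; f['t']=np.array(f['tvec'],float).ravel()
    if save: cv2.imwrite('pics/'+save,f['image'])
    return f
def ray(f,uv,z):
    d=f['R'].T@np.linalg.inv(f['K'])@np.array([uv[0],uv[1],1.]); c=-f['R'].T@f['t']
    return c+d*(z-c[2])/d[2]
def proj(f,p):
    q=f['K']@(f['R']@np.array(p,float)+f['t']); return q[:2]/q[2]
E
python3 - <<'E'
from h import *
for n in('top','side'):
    f=grab(n,n+'0.png'); print(n,-f['R'].T@f['t'],f['fx'])
o=robot.get_obs();print(o['clock'],o['eef_pos'],o['ee_rot'],o['force'],o['opening'])
E
```

```text
top [0.48749175 0.0809429  0.68689277] 401.3196099018853
side [ 0.34112366 -0.43526609  0.44395046] 468.29721526441506
0.1 [0.26573155 0.62006744 0.20487499] [-3.14047357e+00  9.23122644e-05  2.73670064e+00] [-0.0418477  -0.00166573 -0.68178521] 1.0004890673660938
```

View pics/top0.png

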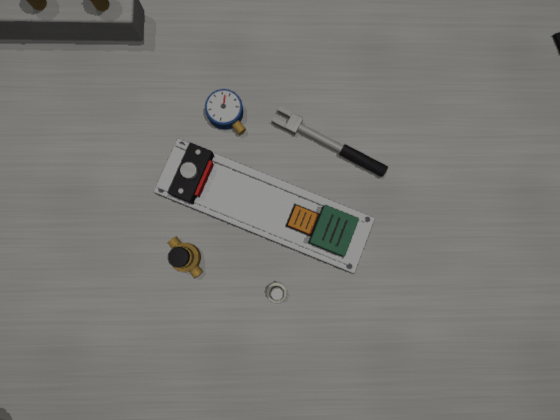

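View pics/side0.png

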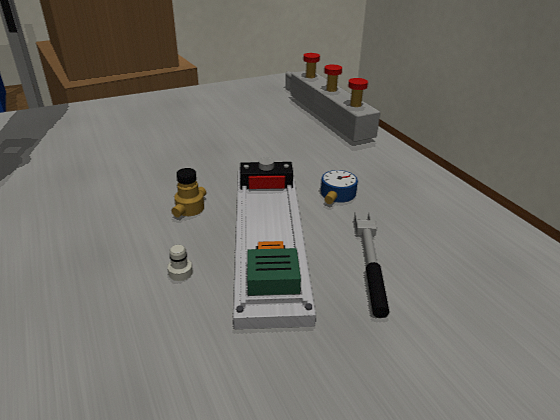

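The top view shows the seat, cover and tab at lower right, around (335,230) and (303,219). The red bumper is at upper left, around (204,178), and the plug and regulator are below the track. The side view agrees. Next I measure.

```bash
cat > m.py <<'E'
from h import *
def mask(f,c):
    h=cv2.cvtColor(f['image'],cv2.COLOR_BGR2HSV)
    r={'o':((8,150,90),(22,255,255)),'g':((65,80,30),(90,255,255)),'r':((0,150,60),(6,255,255))}[c]
    return cv2.inRange(h,*map(np.array,r))
def big(m):
    return max(cv2.findContours(m,0,2)[0],key=cv2.contourArea)
def in_roi(m,x0,y0,x1,y1):
    o=np.zeros_like(m);o[y0:y1,x0:x1]=m[y0:y1,x0:x1];return o
E
python3 - <<'E'
from m import *
f=grab('top')
g=in_roi(mask(f,'g'),150,130,400,290);g=cv2.morphologyEx(g,3,np.ones((9,9)))
def rect(m,z,nm):
    c=big(m)[:,0]
    P=np.array([ray(f,p,z)[:2] for p in c],np.float32)*1000
    r=cv2.minAreaRect(P);print(nm,r);return np.array(r[0])
rect(g,.054,'cover top')
o=cv2.morphologyEx(in_roi(mask(f,'o'),280,195,325,245),3,np.ones((7,7)));rect(o,.034,'tab')
rr=in_roi(mask(f,'r'),180,140,230,210);rect(rr,.045,'red')
gray=cv2.cvtColor(f['image'],6)
b=in_roi((gray>0).astype(np.uint8)*255,0,0,560,420)
s=f['image'].astype(int);print(gray[210,250],gray[300,400],gray[225,300:380:8])
for zz in (.022,):
  for q in [(183,143),(156,192),(374,217),(358,270),(182,147),(161,190),(367,219),(349,266)]:
    print(q,ray(f,q,zz)[:2]*1000)
cv2.imwrite('pics/c.png',cv2.resize(f['image'][130:290,145:385],None,fx=3.3,fy=3.3,interpolation=cv2.INTER_CUBIC))
E
```

```text
cover top ((532.6541137695312, -22.27783203125), (59.68981170654297, 65.0416259765625), 67.84772491455078)
tab ((552.73779296875, 25.280176162719727), (39.49929428100586, 36.1888542175293), 67.87252044677734)
red ((619.162841796875, 185.3289794921875), (9.57955265045166, 61.50337600708008), 67.70549774169922)
148 127 [ 64 100  45  71  72  72  72  87 147 108]
(183, 143) [683.57637333 225.02901336]
(156, 192) [599.67227896 267.71528548]
(374, 217) [556.83170166 -96.18399369]
(358, 270) [468.99048358 -66.60500745]
(182, 147) [676.62619143 226.54835362]
(161, 190) [603.03732551 259.56900528]
(367, 219) [553.49477445 -84.24617096]
(349, 266) [475.62723755 -51.84448466]
```

View pics/c.png

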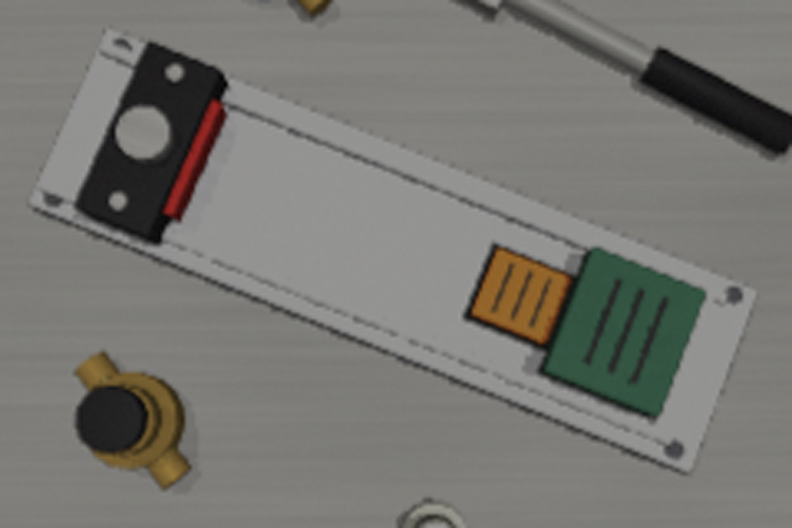

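Call:
arm_command:
  motion: "0.288 -0.592 -0.105 0 0 -14.85 0; 0.288 -0.592 -0.105 0 0 -14.85 0; 0.288 -0.592 -0.105 0 0 -14.85 0; 0.288 -0.592 -0.105 0 0 -14.85 0; 0.288 -0.592 -0.105 0 0 -14.85 0; 0.288 -0.592 -0.105 0 0 -14.85 0; 0.288 -0.592 -0.105 0 0 -14.85 0; 0.288 -0.592 -0.105 0 0 -14.85 0; 0.288 -0.592 -0.105 0 0 -14.85 0; 0.288 -0.592 -0.105 0 0 -14.85 0"

```text
clock: 1.4
eef_pos: [0.5365, 0.0638, 0.1068]
ee_rot: [3.141, -0.0, 1.181]
force: [0.5, 0.7, 0.0]
opening: 0.007
```

Run:
```python
from m import *
o=robot.get_obs();print(o['clock'],o['eef_pos'],o['ee_rot'],o['force'],o['opening'],o['qpos'])
```

```text
1.4 [0.53645959 0.06383718 0.1067931 ] [ 3.14146717e+00 -2.41653907e-04  1.18139777e+00] [0.49970854 0.71993906 0.03913476] 0.006778173751615833 [-0.68699394  0.36275105  0.5508839   2.02594878 -0.25721567  0.81932682
 -0.37740673]
```

Call:
arm_command:
  motion: "0 0 0 0 0 0 0; 0 0 0 0 0 0 0; 0 0 0 0 0 0 0"

```text
clock: 1.78
eef_pos: [0.5355, 0.0669, 0.1071]
ee_rot: [-3.141, -0.0, 1.184]
force: [-0.0, -0.9, 0.4]
opening: 0.001
```

Run:
```python
from m import *
f=grab('top');rr=in_roi(mask(f,'r'),180,140,230,210);c=big(rr)[:,0]
u=np.array([np.cos(np.radians(67.7)),np.sin(np.radians(67.7))])
O=np.array([.5326,-.0223])+.1*u;print('O',O,'u',u)
for z in(.027,.049): 
    y=[(ray(f,p,z)[:2]-O)@u for p in c];print(z,np.percentile(y,[2,10,50,90,98]))
o=robot.get_obs();print(o['eef_pos'],o['ee_rot'])
f=grab('side','s1.png');cv2.imwrite('pics/s1c.png',cv2.resize(f['image'][130:350,160:400],None,fx=2.5,fy=2.5))
```

```text
Traceback (most recent call last):
  File "m.py", line 7, in big
    return max(cv2.findContours(m,0,2)[0],key=cv2.contourArea)
ValueError: max() iterable argument is empty
```

Call:
arm_command:
  motion: "0.018 -0.039 0 0 0 0 0; 0.018 -0.039 0 0 0 0 0; 0.018 -0.039 -0.06 0 0 0 0; 0.018 -0.039 -0.06 0 0 0 0; 0.018 -0.039 -0.06 0 0 0 0"

```text
clock: 2.45
eef_pos: [0.5542, 0.0269, 0.0484]
ee_rot: [3.141, -0.0, 1.182]
force: [-0.6, 0.2, 0.1]
opening: 0.008
```

Run:
```python
from m import *
f=grab('side','s1.png');cv2.imwrite('pics/s1c.png',cv2.resize(f['image'][130:350,160:400],None,fx=2.5,fy=2.5))
```

```text
(no output)
```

View pics/s1c.png

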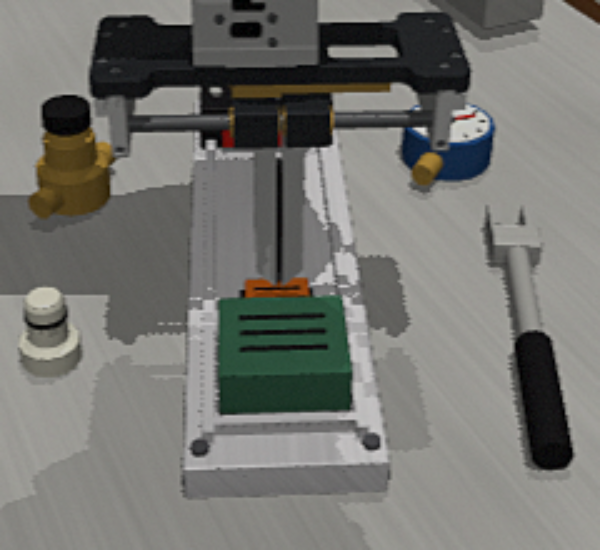

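The closed fingers are centred over the tab, at crop (278,285), and clear of the cover. Pressing down now.

Call:
arm_command:
  motion: "0 0 -0.010 0 0 0 0; 0 0 -0.013 0 0 0 0; 0 0 -0.016 0 0 0 0; 0 0 -0.019 0 0 0 0; 0 0 -0.021 0 0 0 0; 0 0 -0.022 0 0 0 0; 0 0 -0.023 0 0 0 0; 0 0 -0.023 0 0 0 0"

```text
clock: 3.5
eef_pos: [0.554, 0.0265, 0.0242]
ee_rot: [3.142, -0.0, 1.182]
force: [-1.3, 3.1, 8.6]
opening: 0.005
```

Call:
arm_command:
  motion: "0 0 -0.001 0 0 0 0; 0 0 -0.002 0 0 0 0; 0 0 -0.002 0 0 0 0; 0 0 -0.002 0 0 0 0"

```text
clock: 4.0
eef_pos: [0.5542, 0.0266, 0.0237]
ee_rot: [-3.142, -0.002, 1.181]
force: [-12.1, 2.5, 43.6]
opening: 0.002
```

Call:
arm_command:
  motion: "0 0 0.04 0 0 0 0; 0 0 0.07 0 0 0 0; 0 0 0.07 0 0 0 0; -0.041 -0.098 0.07 0 0 0 30; -0.041 -0.098 0.07 0 0 0 30; -0.041 -0.098 0.07 0 0 0 30; -0.041 -0.098 0.07 0 0 0 30; -0.041 -0.098 0.05 0 0 0 30; -0.041 -0.098 0.05 0 0 0 30"

```text
clock: 5.12
eef_pos: [0.5123, -0.0705, 0.0708]
ee_rot: [-3.139, 0.001, 1.183]
force: [0.2, 0.3, 0.4]
opening: 0.303
```

Run:
```python
from m import *
o=robot.get_obs();print(o['eef_pos'],o['force'])
f=grab('side','s2.png');cv2.imwrite('pics/s2c.png',cv2.resize(f['image'][130:350,160:400],None,fx=2.5,fy=2.5))
f=grab('top','t2.png')
r=in_roi(mask(f,'r'),180,140,230,210)
if r.any():
  c=big(r)[:,0];O=np.array([.5705,.0702]);u=np.array([.3795,.9252])
  for z in(.027,.049): print(z,np.percentile([(ray(f,p,z)[:2]-O)@u for p in c],[2,50,98]))
```

```text
[ 0.51231326 -0.0705397   0.07081486] [0.1775739 0.2965424 0.4282708]
0.027 [0.12425417 0.13258585 0.13402118]
0.049 [0.11939283 0.12744675 0.12883422]
```

View pics/s2c.png

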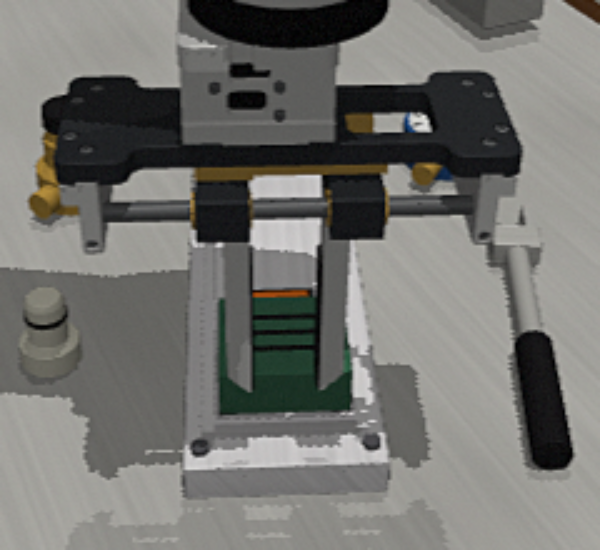

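The tab is down, with its orange edge level with the deck beyond the cover. The fingers hang behind the cover's rear face, one either side of its centre. I'll lower them above the ledge and push gently.

Call:
arm_command:
  motion: "0 0 -0.02 0 0 0 30; 0 0 -0.038 0 0 0 30; 0 0 -0.038 0 0 0 30; 0.0023 0.0056 -0.038 0 0 0 30; 0.0046 0.0111 -0.038 0 0 0 30; 0.006 0.0148 -0.038 0 0 0 30; 0.0076 0.0185 -0.038 0 0 0 30; 0.0095 0.0231 -0.038 0 0 0 30; 0.0114 0.0278 -0.038 0 0 0 30; 0.0114 0.0278 -0.038 0 0 0 30"

```text
clock: 6.48
eef_pos: [0.5245, -0.0431, 0.034]
ee_rot: [-3.141, -0.0, 1.182]
force: [-0.4, 0.1, -0.5]
opening: 0.304
```

```bash
cat > st.py <<'E'
from m import *
O=np.array([.5705,.0702]);u=np.array([.3795,.9252])
o=robot.get_obs();print(o['clock'],'tcp y,x',(o['eef_pos'][:2]-O)@u,(o['eef_pos'][:2]-O)@[u[1],-u[0]],o['eef_pos'],o['force'])
f=grab('side');g=in_roi(mask(f,'g'),200,140,330,310)
print('green bbox side',cv2.boundingRect(big(g)))
f=grab('top');g=cv2.morphologyEx(in_roi(mask(f,'g'),150,130,400,290),3,np.ones((9,9)))
if g.any():
  P=np.array([ray(f,p,.054)[:2]-O for p in big(g)[:,0]]);y=P@u;x=P@[u[1],-u[0]];print('cover y',y.min(),y.max(),'x',x.min(),x.max())
E
python3 st.py
```

```text
6.475 tcp y,x -0.12230554888956653 0.00040215010850451374 [ 0.52445782 -0.04310798  0.03397575] [-0.44823549  0.06481536 -0.46163952]
green bbox side (261, 260, 24, 24)
cover y -0.10549732202372947 -0.05196493583714841 x -0.032915310617639845 0.032283779909768946
```

The cover is free and sliding past the tab. I'll keep pushing.

Call:
arm_command:
  motion: "0.0028 0.0069 0 0 0 0 30; 0.0066 0.016 0 0 0 0 30; 0.0104 0.0254 0 0 0 0 30; 0.0142 0.0346 0 0 0 0 30; 0.018 0.0439 0 0 0 0 30; 0.0218 0.0531 0 0 0 0 30; 0.0256 0.0624 0 0 0 0 30; 0.0294 0.0716 0 0 0 0 30; 0.0323 0.0786 0 0 0 0 30; 0.0342 0.0833 0 0 0 0 30"

```text
clock: 7.82
eef_pos: [0.5586, 0.04, 0.034]
ee_rot: [-3.142, -0.0, 1.182]
force: [-1.2, -1.2, -0.7]
opening: 0.303
```

```bash
python3 st.py
```

```text
7.825 tcp y,x -0.032466600980442704 0.000486372342676329 [0.5586291  0.03997778 0.03402836] [-1.18036593 -1.21358388 -0.73049412]
green bbox side (260, 219, 21, 22)
```

Call:
arm_command:
  motion: "0.0028 0.0069 0 0 0 0 30; 0.0066 0.016 0 0 0 0 30; 0.0104 0.0254 0 0 0 0 30; 0.0142 0.0346 0 0 0 0 30; 0.018 0.0439 0 0 0 0 30; 0.0218 0.0531 0 0 0 0 30; 0.0247 0.0601 0 0 0 0 30; 0.0266 0.0647 0 0 0 0 30; 0.0281 0.0684 0 0 0 0 30; 0.0288 0.0703 0 0 0 0 30"

```text
clock: 9.18
eef_pos: [0.5873, 0.1099, 0.034]
ee_rot: [-3.142, -0.0, 1.181]
force: [0.0, -2.5, 0.8]
opening: 0.3
```

```bash
python3 st.py; python3 -c "
from m import *
f=grab('side');cv2.imwrite('pics/s3c.png',cv2.resize(f['image'][130:350,160:400],None,fx=2.5,fy=2.5))"
```

```text
9.175 tcp y,x 0.043078096488881716 0.0005046362881950365 [0.58731477 0.10986374 0.03403166] [ 0.00644156 -2.54682491  0.76290852]
green bbox side (259, 191, 19, 20)
```

View pics/s3c.png

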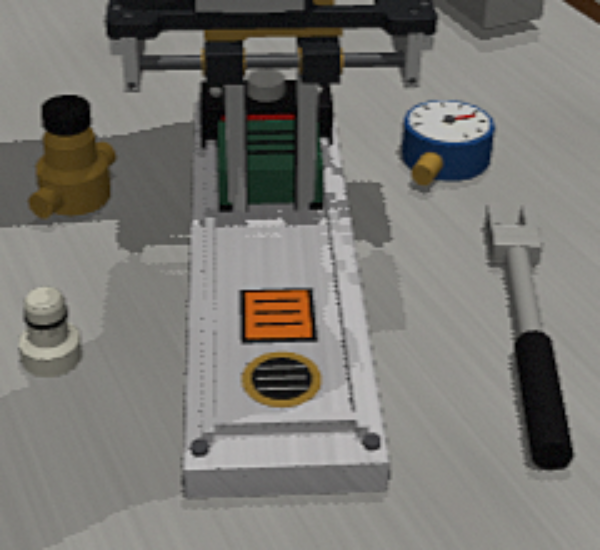

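The cover is on the deck, almost at the red bumper (crop (270,118)). The port and the pressed-in tab are exposed, and the loose items look undisturbed. Final slow approach, watching the force.

Call:
arm_command:
  motion: "0.0008 0.0019 0 0 0 0 30; 0.0015 0.0037 0 0 0 0 30; 0.0023 0.0056 0 0 0 0 30; 0.003 0.0074 0 0 0 0 30; 0.0034 0.0083 0 0 0 0 30; 0.0034 0.0083 0 0 0 0 30"

```text
clock: 10.07
eef_pos: [0.5907, 0.1183, 0.034]
ee_rot: [-3.142, -0.0, 1.182]
force: [-0.6, -0.6, -0.5]
opening: 0.303
```

Call:
arm_command:
  motion: "0.0005 0.0011 0 0 0 0 30; 0.0009 0.0023 0 0 0 0 30; 0.0014 0.0034 0 0 0 0 30; 0.0014 0.0034 0 0 0 0 30"

```text
clock: 10.58
eef_pos: [0.5909, 0.1187, 0.034]
ee_rot: [-3.14, 0.003, 1.18]
force: [-7.9, -14.3, 11.5]
opening: 0.3
```

The force rose to 16 N with no further travel, so the cover is against the bumper. I'll back straight off, then go up.

Call:
arm_command:
  motion: "0 0 0 0 0 0 30; -0.0019 -0.0046 0 0 0 0 30; -0.0076 -0.0185 0 0 0 0 30; -0.0152 -0.037 0 0 0 0 30; -0.0266 -0.0648 0 0 0 0 30; -0.0266 -0.0648 0.04 0 0 0 30; -0.04 -0.1 0.1 0 0 0 30; -0.06 -0.16 0.15 0 0 0 30; -0.07 -0.22 0.18 0 0 0 30; -0.07 -0.24 0.18 0 0 0 30"

```text
clock: 11.82
eef_pos: [0.521, -0.1212, 0.2158]
ee_rot: [3.14, -0.002, 1.18]
force: [0.4, 1.0, -0.5]
opening: 0.3
```

```bash
python3 st.py; python3 -c "
from m import *
f=grab('side');cv2.imwrite('pics/s4c.png',cv2.resize(f['image'][140:320,180:360],None,fx=3.3,fy=3.3))
f=grab('top');cv2.imwrite('pics/t4c.png',cv2.resize(f['image'][80:300,145:395],None,fx=2.7,fy=2.7))"
```

```text
11.825 tcp y,x -0.19587093687018875 0.026882097725210947 [ 0.52103905 -0.12121862  0.21580889] [ 0.39422548  1.01433119 -0.52013226]
green bbox side (247, 175, 42, 34)
cover y 0.060790201979568706 0.12132961793399048 x -0.03258901974845239 0.032460761266492034
```

View pics/s4c.png

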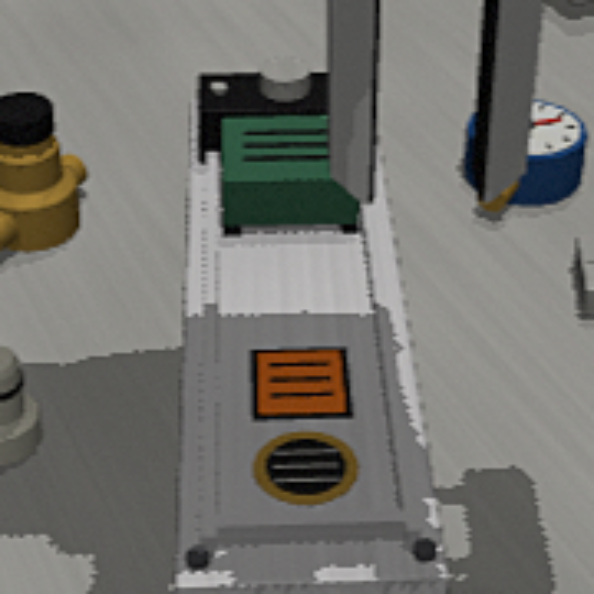

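View pics/t4c.png

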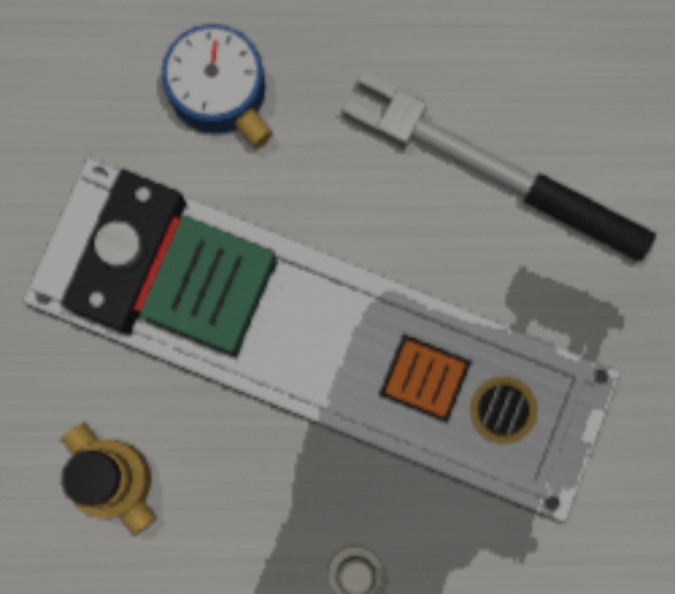

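Both views show the cover flat on the deck against the red bumper, which is the strip at top-crop (158,265). The tab is in, the port is clear and the arm is away from everything. Its measured rear edge at y = 60.8 mm matches the pushing contact at 60.6 mm, so it has not rebounded.

```bash
python3 -c "
from rig import robot
print(robot.job_done())"
```

```text
the job is handed in; nothing more can be done
None
```

I pressed the orange tab to its stop and pushed the green cover along the track until it came up against the red bumper. I then backed the arm clear and handed the job in at about 12 s of the 42 s allowed. No verdict was reported.

- **Tab:** the fingertips stopped at z = 23.7 mm with 44 N pushing back, where the fully-in tab top should sit at about 24 mm. That force was at the fingertips and is under the 120 N wrist limit.
- **Cover:** the push force rose from almost nothing to about 16 N with no further travel, so the cover reached the bumper. During that push the force also showed about 11 N vertically, but both views afterwards show the cover flat on the deck.
- **After backing off:** the cover's rear edge measured 60.8 mm along the track, against 60.6 mm at contact, so it did not rebound.
- **Bumper position:** my first estimate of the bumper face was 124 mm, but contact came at about 121 mm. I went by the contact force rather than the estimate.
- **Other items:** by eye, the regulator, plug, gauge and spanner stand where they were. I did not measure them.

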